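# Set up the still life for the drawing class

### The arm

A 7-joint arm with a two-finger parallel gripper is mounted at the origin on the work surface. World frame = base frame: x ahead of the robot, y to its left, z up, the work surface at z = 0. Lengths are in m, angles in rad, forces in N, time in s.
With the tool pointing down it reaches from about 0.4 to 0.85 m from the base axis. Payload 10.4 kg.
Tool frame: the origin (TCP) lies midway between the tips of the shut fingers; the grasp point (between the pads) lies 19 mm behind it (manip.hold_point_z is the distance from the TCP to the grasp point, in m); z points along the fingers, y is the line along which they close (so a half turn about z gives the same grasp; the last joint's range is limited). The gripper opens to 85 mm and grips with 20 to 120 N. Pads are 22 mm wide; open, the fingers measure 114 mm over their backs; the gripper's body (76 mm by 85 mm) begins 54 mm behind the grasp point. The pads swing forward as they close: fully open they stand 13 mm farther back than shut.
Start: joints at [-1.313, 0.332, -0.065, 1.46, 0.022, 1.35, -0.088], TCP at [0.173, 0.601, 0.231] pointing down, gripper open.
Joint ranges: [-2.6, 2.6], [-0.5, 2.12], [-1.47, 1.34], [0.16, 2.42], [-1.27, 4.41], [0.06, 2.06], [-2.6, 2.6]. Speed limits (rad/s): [2.22, 2.22, 2.79, 2.79, 3.14, 3.14, 3.14].

### API

Orientations are given as a unit quaternion [x, y, z, w].
In Python, from workcell import manip, eyes, job gives the robot as it stands.
- The arm moves only by the shell command python3 -m crank 'ROWS' [FORCE]. ROWS is JSON, a list that holds one entry, the list of rows, each a list of 7 numbers: the finger opening in cm, from 0 to 8.54, then the shift along the world's x, y, z in cm, then the turn, a rotation vector about the world's x, y, z in degrees. In form: [[[hand, x, y, z, ax, ay, az], ...]]. A call has 1 to 20 rows; each row shifts and turns the commanded pose from where the row before left it; what a row does not reach is not made up. A row lasts 1/8 s, in which the tool goes at most 62.5 mm and 10.7 degrees, less where a joint would pass 70% of its speed; a pose out of reach is approached as far as the arm can. A call with a gripper value outside its range is refused whole. The fingers move at their own pace and stop on an object; FORCE is the grip in N (left out, the last holds). Time passes only in rows, so rows that do not move let the fingers close. It gives the time, the measured TCP pose, the force, the opening and the grip force at its end, in the units of the state.
- manip.get_obs(): the state, without advancing time (a new reading comes with each control period).
- eyes.camera(name): name is "side" or "top"; returns (picture, depth): 384x512x3 uint8, red, green, blue; 384x512 float32, m along the optical axis (not along the pixel's ray), 0 where there is no reading.
- eyes.camera_params(name): a dict with "fx", "fy", "cx", "cy" (pixels), "dist" ([k1, k2, p1, p2, k3] as OpenCV has them; the pictures are not rectified), "world_from_camera" (4x4, takes a point from camera to world coordinates). Camera axes: x right, y down, z forward; pixel columns grow to the right and rows downward; lengths in m; the calibration is good to about 2 mm. A picture is of the moment at which its call begins. camera_params takes no time and is no camera call.
- job.hand_in(): hands the job in; it is judged then, once.
The state is a dict: "clock": time; "joint_pos": joint angles; "joint_velocities": joint speeds; "tau": joint torques, N m; "position": TCP position; "ee_rot": TCP orientation; "ft_force": force on the tool from outside, world axes, zero at the start; "torque": the same for the moment, N m; "grip_width": opening from 0.0 (shut) to 1.0 (fully open); "grasp_force": force on a finger pad.
Only numpy, scipy, OpenCV 4.12 (cv2) and the standard library are available. Lean on these libraries where they do the work, as an engineer would, in place of code of your own. Each camera call takes 0.05 s, during which the arm holds its last target. There are 200 camera calls.

### The job

Set up the still life for the drawing class, working in this order: centre the round wooden plinth on the round metal turntable, put the cork collar squarely on top of the plinth, and stand the plaster head upright with its neck fully down in the collar; then centre the white jar on the square plywood board and put its lid on, fully seated. Leave the closed glue pot where it stands.

Things in the scene. Friction and masses are not known exactly. Their poses are not given: they have to be found in the camera images.
- turntable_top (a point): Centre of the top face of the round aluminium modelling turntable: disc 124 mm across, 8 mm thick, its top 36 mm above the table. It is fixed and does not turn. z up.
- baseboard_top (a point): Centre of the top face of the square plywood board, 110 x 110 mm, 12 mm thick, fixed flat on the table; x and y run along its edges, z up.
- plinth_mid (a point): Turned wooden plinth standing upright, about 220 g: a foot disc 96 mm across and 12 mm high carrying a drum 60 mm across, 36 mm high; 48 mm high in all with a flat top. This point is on its axis half-way up, 24 mm above its underside. Take it by the drum. z up its axis.
- collar_mid (a point): Cork collar: a ring 56 mm across outside, round hole 42 mm across right through, 24 mm high, lying flat, about 30 g. This point is on its axis half-way up, 12 mm above its underside. z along its axis.
- head_mid (a point): Small white plaster head standing upright on its neck, about 170 g, 96 mm high. The neck is a cylinder 32 mm across from the underside to 30 mm up; the egg-shaped skull is widest, 56 mm across, from 58 to 70 mm up, and 43 mm across at 40 mm up. This point is on its axis half-way up, 48 mm above its underside; z up its axis, the nose points along -x and stands out 5 mm. The neck goes through the collar's hole and stands on the plinth's top.
- jar_mid (a point): White glazed jar standing upright and open at the top, about 180 g, 60 mm across, 60 mm high, wall 4 mm (mouth 52 mm across). This point is on its axis half-way up, 30 mm above its underside. z up.
- lid_mid (a point): White glazed lid of the jar, about 90 g, 42 mm high, lying right way up: a spigot 42 mm across and 8 mm high below, a disc 68 mm across and 6 mm thick, and on top a round knob 22 mm across and 28 mm high. This point is on its axis half-way up, 21 mm above the underside of the spigot. Seated, the spigot is inside the jar's mouth and the disc rests on the jar's rim. z up.
- glue_mid (a point): Closed white plastic glue pot with screw cap and paper label, 52 mm across, 82 mm high, not part of the still life. This point is on its axis half-way up.
There are look-alikes about, which are no part of the job. What is shaped like the part that bears jar_mid but purple is not meant. Several things look just like the part that bears baseboard_top: the one meant starts farthest to the robot's left.

How it is judged:
On the way, in this order (a step that is already met when the one before it is completed fails the run):
1. the plinth stands on the turntable, released (horizontal distance between plinth_mid and turntable_top below 0.012 m and z of plinth_mid in the frame of turntable_top between 0.02 and 0.028 m and angle between plinth_mid's own z axis and vertical below 0.08 rad and linear speed of plinth below 0.03 m/s and angular speed of plinth below 0.3 rad/s and contact force between the fingers and plinth below 0.2 N), for 0.2 s.
2. the collar lies on the plinth, released (horizontal distance between collar_mid and plinth_mid below 0.01 m and z of collar_mid in the frame of plinth_mid between 0.032 and 0.04 m and angle between collar_mid's own z axis and vertical below 0.08 rad and linear speed of collar below 0.03 m/s and angular speed of collar below 0.3 rad/s and contact force between the fingers and collar below 0.2 N), for 0.2 s.
3. the head stands in the collar, released (horizontal distance between head_mid and collar_mid below 0.009 m and z of head_mid in the frame of collar_mid between 0.032 and 0.04 m and angle between head_mid's own z axis and vertical below 0.1 rad and linear speed of head below 0.03 m/s and angular speed of head below 0.3 rad/s and contact force between the fingers and head below 0.2 N), for 0.2 s.
4. the jar stands on the board, released (horizontal distance between jar_mid and baseboard_top below 0.012 m and z of jar_mid in the frame of baseboard_top between 0.026 and 0.034 m and angle between jar_mid's own z axis and vertical below 0.08 rad and linear speed of jar below 0.03 m/s and angular speed of jar below 0.3 rad/s and contact force between the fingers and jar below 0.2 N), for 0.2 s.
5. the lid is on the jar, released (horizontal distance between lid_mid and jar_mid below 0.008 m and z of lid_mid in the frame of jar_mid between 0.039 and 0.047 m and angle between lid_mid's own z axis and vertical below 0.1 rad and linear speed of lid below 0.03 m/s and angular speed of lid below 0.3 rad/s and contact force between the fingers and lid below 0.2 N), for 0.2 s.
At the end, for the whole second after the job is handed in: Upright, seated (heights within 4 mm), released, at rest: plinth within 12 mm of turntable centre; collar within 10 mm of plinth axis; head, neck down on the plinth, within 9 mm of collar axis; jar within 12 mm of board centre; lid within 8 mm of jar axis (horizontal distance between plinth_mid and turntable_top below 0.012 m and z of plinth_mid in the frame of turntable_top between 0.02 and 0.028 m and angle between each of plinth_mid, collar_mid, jar_mid's own z axis and vertical below 0.08 rad and linear speed of each of plinth, collar, head, jar, lid below 0.03 m/s and angular speed of each of plinth, collar, head, jar, lid below 0.3 rad/s and horizontal distance between collar_mid and plinth_mid below 0.01 m and z of collar_mid in the frame of plinth_mid between 0.032 and 0.04 m and horizontal distance between head_mid and collar_mid below 0.009 m and z of head_mid in the frame of collar_mid between 0.032 and 0.04 m and angle between each of head_mid, lid_mid's own z axis and vertical below 0.1 rad and horizontal distance between jar_mid and baseboard_top below 0.012 m and z of jar_mid in the frame of baseboard_top between 0.026 and 0.034 m and horizontal distance between lid_mid and jar_mid below 0.008 m and z of lid_mid in the frame of jar_mid between 0.039 and 0.047 m); the robot touches nothing.
It fails at once if the glue pot was moved by more than 25 mm (distance of glue_mid from where it was at the start of the episode above 0.025 m).
It also fails if it takes over 131 s, if anything falls off the work surface, if the arm or the gripper's body presses on something with over 40 N, if the wrist force passes 120 N, or if a joint passes its speed limit or range.

## Working session

There is one attempt and no reset: what is moved stays moved. The work goes in short steps, Python scripts to look and compute and a shell command to move; the robot and the scene stay as the last step left them, time stands still between calls to the robot, and variables do not carry over. Pictures are saved under pics/ and viewed, at most 14 in all, crops included, and the job is handed in when it is done.

```bash
mkdir -p pics; cat > h.py <<'E'
import numpy as np, cv2
from workcell import manip, eyes, job
def snap(n,tag):
    p,d=eyes.camera(n); np.savez(f'pics/{tag}.npz',p=p,d=d); cv2.imwrite(f'pics/{tag}.png',p[:,:,::-1]); return p,d
def cloud(n,d):
    c=eyes.camera_params(n); K=np.array([[c['fx'],0,c['cx']],[0,c['fy'],c['cy']],[0,0,1]])
    v,u=np.mgrid[:d.shape[0],:d.shape[1]]
    q=cv2.undistortPoints(np.stack([u,v],-1).reshape(-1,1,2).astype(float),K,np.array(c['dist'],float)).reshape(d.shape+(2,))
    P=np.concatenate([q*d[...,None],d[...,None]],-1); T=np.array(c['world_from_camera'])
    W=P@T[:3,:3].T+T[:3,3]; W[d==0]=np.nan; return W
E
python3 - <<'E'
from h import *
for n in ('top','side'):
    snap(n,n+'0'); print(np.round(eyes.camera_params(n)['world_from_camera'],3).tolist())
    cv2.imwrite(f'pics/{n}0.png',cv2.resize(cv2.imread(f'pics/{n}0.png'),(800,600)))
s=manip.get_obs();print({k:np.round(v,3).tolist() for k,v in s.items()},manip.hold_point_z)
E
```

```text
[[0.012, -0.978, 0.208, 0.26], [-1.0, -0.012, 0.002, -0.01], [0.001, -0.208, -0.978, 1.121], [0.0, 0.0, 0.0, 1.0]]
[[0.821, -0.396, 0.412, 0.071], [-0.571, -0.546, 0.613, -0.612], [-0.018, -0.739, -0.674, 0.716], [0.0, 0.0, 0.0, 1.0]]
{'clock': 0.1, 'joint_pos': [-1.313, 0.333, -0.065, 1.461, 0.022, 1.35, -0.089], 'joint_velocities': [0.0, 0.001, -0.0, -0.001, -0.001, -0.001, 0.002], 'tau': [0.001, -62.674, 0.049, -39.243, 0.016, 0.007, -0.0], 'position': [0.173, 0.6, 0.231], 'ee_rot': [0.14, 0.99, -0.001, -0.0], 'ft_force': [0.042, -0.477, -0.008], 'torque': [0.039, -0.009, -0.034], 'grasp_force': 0.0, 'grip_width': 1.001} 0.0187
```

View pics/top0.png

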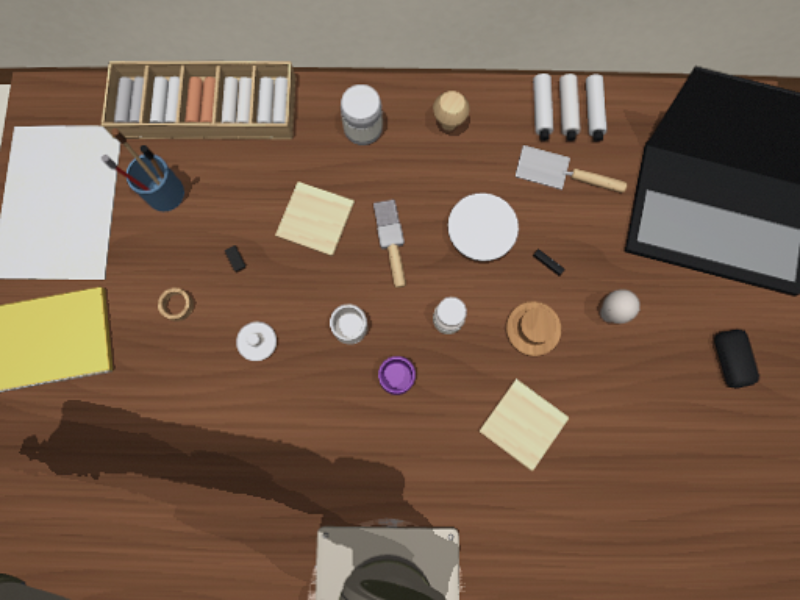

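View pics/side0.png

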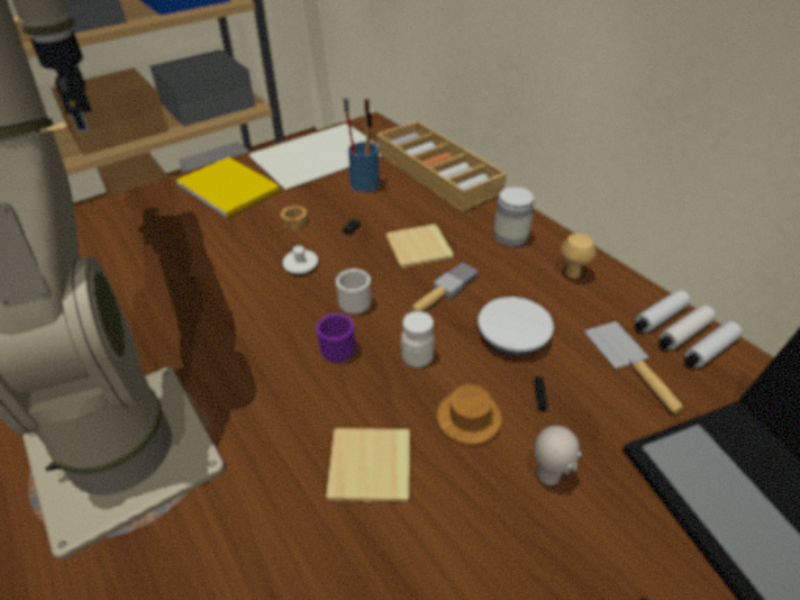

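The top view (800x600) shows the turntable at (483,227), plinth (534,326), collar (175,303), head (620,306), jar (349,324), lid (257,341) and glue pot (450,314). The left board, the one meant, is at (315,218). The side view shows the nose pointing right, at (578,460).

```bash
cat >> h.py <<'E'
def region(W,xy,r,z0,z1):
    m=(np.hypot(W[...,0]-xy[0],W[...,1]-xy[1])<r)&(W[...,2]>z0)&(W[...,2]<z1)
    return W[m]
def circ(P):
    # enclosing circle, after dropping 1% outliers, and half-range centre
    c=np.median(P[:,:2],0); r=np.hypot(*(P[:,:2]-c).T); Q=P[r<=np.percentile(r,99)]
    (x,y),R=cv2.minEnclosingCircle(Q[:,:2].astype(np.float32)*1000)
    return np.round([x,y,R],1).tolist(), np.round(np.median(P[:,2])*1000,1), len(P)
E
python3 - <<'E'
from h import *
W={n:cloud(n,np.load(f'pics/{n}0.npz')['d']) for n in ('top','side')}
px=dict(turntable=(483,227),plinth=(536,322),collar=(175,303),head=(620,303),jar=(349,324),lid=(255,338),glue=(450,308),board=(315,218))
band=dict(turntable=(.030,.042,.08),plinth=(.042,.056,.045),collar=(.018,.03,.04),head=(.05,.075,.04),jar=(.053,.066,.045),lid=(.006,.02,.045),glue=(.07,.09,.04),board=(.008,.017,.085))
for k,(u,v) in px.items():
    u,v=int(u*.64),int(v*.64); w=W['top'][v-3:v+4,u-3:u+4].reshape(-1,3); w=np.nanmedian(w,0)
    z0,z1,r=band[k]; c=w[:2]
    for _ in range(2):
        P=region(W['top'],c,r,z0,z1); (x,y,R),zz,n=circ(P); c=np.array([x,y])/1000
    print(k,np.round(w*1000),circ(P),'| side',circ(S) if len(S:=region(W['side'],c,r,z0,z1))>20 else None)
    if k=='board': print(cv2.minAreaRect(P[:,:2].astype(np.float32)*1000),cv2.minAreaRect(S[:,:2].astype(np.float32)*1000))
    if k=='lid': 
        print('knob',[circ(region(W[n],c,.03,.036,.05)) for n in W])
    if k=='head':
        for n in W:
            for a,b in((.025,.04),(.04,.055),(.055,.075),(.088,.1)):
                S=region(W[n],c,.06,a,b); print(n,a,circ(S) if len(S)>5 else 0)
E
```

```text
turntable [ 626. -160.   36.] ([626.4, -159.6, 61.7], np.float64(36.0), 1517) | side ([625.9, -160.4, 61.8], np.float64(35.6), 1217)
plinth [ 455. -246.   48.] ([450.1, -248.4, 30.0], np.float64(47.7), 404) | side ([450.6, -249.4, 30.3], np.float64(47.4), 467)
collar [492. 382.   1.] ([484.4, 377.8, 28.5], np.float64(23.5), 162) | side ([484.9, 376.8, 29.0], np.float64(20.8), 69)
head [ 482. -373.   93.] ([478.6, -382.4, 27.3], np.float64(68.6), 77) | side ([475.7, -388.1, 29.5], np.float64(65.9), 216)
top 0.025 0
top 0.04 0
top 0.055 ([478.6, -382.4, 27.3], np.float64(68.9), 73)
top 0.088 ([478.2, -381.8, 21.1], np.float64(92.3), 183)
side 0.025 ([470.7, -388.4, 13.0], np.float64(27.5), 17)
side 0.04 ([469.3, -396.3, 25.2], np.float64(50.5), 44)
side 0.055 ([478.4, -386.2, 29.1], np.float64(67.1), 191)
side 0.088 ([477.8, -385.0, 19.9], np.float64(92.1), 249)
jar [455.  73.   6.] ([448.7, 71.6, 29.8], np.float64(59.3), 123) | side ([448.5, 70.0, 31.1], np.float64(56.5), 101)
lid [424. 228.  41.] ([421.3, 231.5, 33.2], np.float64(14.2), 403) | side ([420.4, 230.0, 34.4], np.float64(11.3), 208)
knob [([421.2, 232.1, 10.0], np.float64(41.7), 46), ([420.9, 230.6, 11.1], np.float64(39.1), 28)]
glue [470. -98.  82.] ([464.7, -98.6, 23.0], np.float64(81.9), 264) | side ([464.1, -101.2, 23.0], np.float64(80.5), 231)
board [647. 140.  12.] ([645.6, 140.4, 72.4], np.float64(12.2), 1403) | side ([645.7, 135.6, 71.7], np.float64(9.8), 626)
((647.6834716796875, 140.30120849609375), (111.23088836669922, 111.6166000366211), 70.43350219726562) ((646.082275390625, 136.60157775878906), (111.34288787841797, 109.9289321899414), 71.8972396850586)
```

```bash
python3 -m crank '[[[8.5,3.46,-3.75,0,0,0,-3],[8.5,3.46,-3.75,0,0,0,-3],[8.5,3.46,-3.75,0,0,0,-3],[8.5,3.46,-3.75,0,0,0,-3],[8.5,3.46,-3.75,0,0,0,-3],[8.5,3.46,-3.75,0,0,0,-3],[8.5,3.46,-3.75,0,0,0,-3],[8.5,3.46,-3.75,0,0,0,-3],[8.5,0,-5.5,0,0,0,0],[8.5,0,-5.5,0,0,0,0],[8.5,0,-5.5,0,0,0,0],[8.5,0,-5.5,0,0,0,0],[8.5,0,-5.5,0,0,0,0],[8.5,0,-5.5,0,0,0,0],[8.5,0,-5.5,0,0,0,0],[8.5,0,-5.5,0,0,0,0],[8.5,0,-5.5,0,0,0,0],[8.5,0,-5.5,0,0,0,0],[8.5,0,0,0,0,0,0],[8.5,0,0,0,0,0,0]]]' 30
python3 - <<'E'
from h import *
p=np.load('pics/side0.npz')['p'][255:325,320:400]; cv2.imwrite('pics/headc.png',cv2.resize(p[:,:,::-1],None,fx=6,fy=6,interpolation=cv2.INTER_CUBIC))
W=cloud('side',np.load('pics/side0.npz')['d']); c=np.array([.478,-.3835])
S=region(W,c,.05,.03,.09)
# distance from axis beyond egg surface vs azimuth
for a,b in ((.042,.05),(.05,.058),(.058,.07)):
    Q=S[(S[:,2]>=a)&(S[:,2]<b)]; d=Q[:,:2]-c; az=np.degrees(np.arctan2(d[:,1],d[:,0])); r=np.hypot(*d.T)*1000
    print(a,[(int(x),round(float(np.max(r[(az>=x)&(az<x+15)])),0)) for x in range(-180,180,15) if ((az>=x)&(az<x+15)).any()])
E
```

```text
clock: 2.6
position: [0.4498, -0.249, 0.2309]
ee_rot: [0.343, 0.939, 0.0, -0.0]
ft_force: [0.9, 0.3, -0.1]
grip_width: 0.994
grasp_force: 0.0
0.042 [(-180, 24.0), (-165, 24.0), (-150, 26.0), (-135, 26.0), (-120, 27.0), (-105, 26.0), (-90, 28.0), (165, 25.0)]
0.05 [(-180, 27.0), (-165, 27.0), (-150, 27.0), (-135, 28.0), (-120, 29.0), (-105, 28.0), (-90, 33.0), (150, 26.0), (165, 25.0)]
0.058 [(-180, 27.0), (-165, 29.0), (-150, 29.0), (-135, 29.0), (-120, 29.0), (-105, 31.0), (-90, 31.0), (-75, 31.0), (-60, 32.0), (90, 28.0), (120, 27.0), (135, 27.0), (150, 27.0), (165, 27.0)]
```

View pics/headc.png

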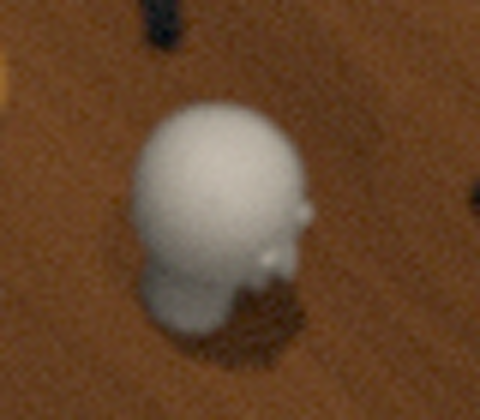

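The head crop shows bumps on the right at (305,212) and (270,262), so the face points to about -65° and I'll grip across it. Next I take the plinth.

```bash
python3 -m crank '[[[8.5,0,0,-5,0,0,0],[8.5,0,0,-5,0,0,0],[8.5,0,0,-5,0,0,0],[8.5,0,0,-4,0,0,0],[8.5,0,0,-2.1,0,0,0],[8.5,0,0,0,0,0,0],[8.5,0,0,0,0,0,0],[5,0,0,0,0,0,0],[5,0,0,0,0,0,0],[5,0,0,0,0,0,0],[5,0,0,0,0,0,0],[5,0,0,0,0,0,0],[5,0,0,0,0,0,0]]]' 40
```

```text
clock: 4.22
position: [0.4507, -0.2495, 0.0215]
ee_rot: [0.343, 0.939, 0.0, 0.001]
ft_force: [-1.7, 1.7, 9.1]
grip_width: 0.689
grasp_force: 41.2
```

```bash
python3 -m crank '[[[5,0,0,1,0,0,0],[5,0,0,3,0,0,0],[5,0,0,4,0,0,0],[5,2.6,1.9,0,0,0,0],[5,3,1.4,0,0,0,0],[5,3,1.4,0,0,0,0],[5,3,1.4,0,0,0,0],[5,3,1.4,0,0,0,0],[5,2,0.9,0,0,0,0],[5,0.98,0.5,0,0,0,0],[5,0,0,0,0,0,0],[5,0,0,-2,0,0,0],[5,0,0,-1.5,0,0,0],[5,0,0,-0.5,0,0,0],[5,0,0,0,0,0,0],[5,0,0,0,0,0,0]]]'
python3 -c "
from h import *
snap('side','s1');W=cloud('side',np.load('pics/s1.npz')['d']);Wt=cloud('top',snap('top','t1')[1])
for w in(W,Wt):
  P=region(w,(.626,-.16),.058,.044,.060);print(circ(P))"
```

```text
clock: 6.22
position: [0.6261, -0.1607, 0.0608]
ee_rot: [0.343, 0.939, 0.0, 0.0]
ft_force: [0.7, -0.9, -1.4]
grip_width: 0.683
grasp_force: 43.9
([625.2, -161.2, 48.1], np.float64(50.7), 445)
  return _methods._mean(a, axis=axis, dtype=dtype,
  ret = um.true_divide(
Traceback (most recent call last):
  File "h.py", line 16, in circ
    c=np.median(P[:,:2],0); r=np.hypot(*(P[:,:2]-c).T); Q=P[r<=np.percentile(r,99)]
                                                               ~~~~~~~~~~~~~^^^^^^
IndexError: index -1 is out of bounds for axis 0 with size 0
```

```bash
python3 -m crank '[[[5,0,0,-0.3,0,0,0],[5,0,0,0,0,0,0],[5,0,0,0,0,0,0],[8.5,0,0,0,0,0,0],[8.5,0,0,0,0,0,0],[8.5,0,0,0,0,0,0],[8.5,0,0,0,0,0,0],[8.5,0,0,2,0,0,0],[8.5,0,0,5,0,0,0],[8.5,0,0,5,0,0,0],[8.5,-1.4,5.3,0,0,0,0],[8.5,-1.4,5.3,0,0,0,0]]]'
python3 -c "
from h import *
W=cloud('side',snap('side','s2')[1]);Wt=cloud('top',snap('top','t2')[1])
for w in(W,Wt):
  P=region(w,(.626,-.16),.058,.076,.095);print(circ(P) if len(P)>9 else 0)"
```

```text
clock: 7.82
position: [0.5979, -0.054, 0.1794]
ee_rot: [0.344, 0.939, 0.001, 0.001]
ft_force: [1.3, 1.8, -0.5]
grip_width: 0.994
grasp_force: 0.0
([624.5, -162.0, 29.7], np.float64(82.3), 314)
([625.3, -159.5, 29.6], np.float64(83.8), 402)
```

```bash
python3 -m crank '[[[7,-1.42,5.39,0,0,0,0],[7,-1.42,5.39,0,0,0,0],[7,-1.42,5.39,0,0,0,0],[7,-1.42,5.39,0,0,0,0],[7,-1.42,5.39,0,0,0,0],[7,-1.42,5.39,0,0,0,0],[7,-1.42,5.39,0,0,0,0],[7,-1.4,5.4,0,0,0,0],[7,0,0,-5,0,0,0],[7,0,0,-5,0,0,0],[7,0,0,-5,0,0,0],[7,0,0,-1.5,0,0,0],[7,0,0,-0.7,0,0,0],[7,0,0,-0.6,0,0,0],[7,0,0,0,0,0,0],[7,0,0,0,0,0,0]]]'
```

```text
clock: 9.93
position: [0.4848, 0.3773, 0.0003]
ee_rot: [0.343, 0.939, 0.001, 0.0]
ft_force: [0.3, -0.5, -0.4]
grip_width: 0.816
grasp_force: 0.0
```

```bash
python3 -m crank '[[[4.8,0,0,0,0,0,0],[4.8,0,0,0,0,0,0],[4.8,0,0,0,0,0,0],[4.8,0,0,0,0,0,0],[4.8,0,0,0,0,0,0],[4.8,0,0,0,0,0,0]]]' 25; python3 -m crank '[[[4.8,0,0,1,0,0,0],[4.8,0,0,4,0,0,0],[4.8,0,0,5,0,0,0],[4.8,0,0,5,0,0,0],[4.8,1.4,-5.38,0,0,0,0],[4.8,1.4,-5.38,0,0,0,0],[4.8,1.4,-5.38,0,0,0,0],[4.8,1.4,-5.38,0,0,0,0],[4.8,1.4,-5.38,0,0,0,0],[4.8,1.4,-5.38,0,0,0,0],[4.8,1.4,-5.38,0,0,0,0],[4.8,1.4,-5.38,0,0,0,0],[4.8,1.4,-5.38,0,0,0,0],[4.8,1.4,-5.38,0,0,0,0],[4.8,0,0,0,0,0,0],[4.8,0,0,0,0,0,0]]]'
python3 -c "
from h import *
W=cloud('side',snap('side','s3')[1]);Wt=cloud('top',snap('top','t3')[1])
for w in(W,Wt):
  P=region(w,(.6248,-.161),.04,.135,.19);print(np.unique(np.round(P[:,2],2),return_counts=True))
im=cv2.imread('pics/s3.png')[130:290,230:410];cv2.imwrite('pics/s3c.png',cv2.resize(im,None,fx=3.5,fy=3.5))"
```

```text
clock: 10.68
position: [0.4847, 0.3771, 0.0003]
ee_rot: [0.343, 0.939, 0.001, 0.0]
ft_force: [-1.5, -1.8, 6.2]
grip_width: 0.649
grasp_force: 25.7
clock: 12.68
position: [0.6244, -0.1608, 0.1495]
ee_rot: [0.343, 0.939, 0.0, -0.0]
ft_force: [0.8, -0.2, -0.9]
grip_width: 0.656
grasp_force: 26.8
(array([0.15, 0.16, 0.17, 0.18, 0.19]), array([ 51,  82, 101,  11,   8]))
(array([], dtype=float64), array([], dtype=int64))
```

View pics/s3c.png

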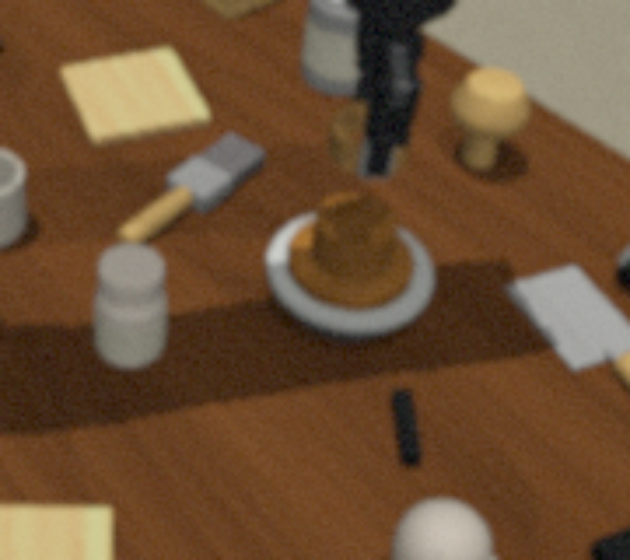

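The crop shows the collar held level between the fingers at about (355,140), above the plinth at (350,240) on the turntable.

```bash
python3 -m crank '[[[4.8,0,0,-3,0,0,0],[4.8,0,0,-2.5,0,0,0],[4.8,0,0,-0.7,0,0,0],[4.8,0,0,-0.25,0,0,0],[4.8,0,0,0,0,0,0],[4.8,0,0,0,0,0,0],[4.8,0,0,0,0,0,0]]]'
```

```text
clock: 13.65
position: [0.6246, -0.1612, 0.0853]
ee_rot: [0.343, 0.939, 0.0, 0.0]
ft_force: [0.2, -0.6, -0.7]
grip_width: 0.652
grasp_force: 26.8
```

```bash
python3 -m crank '[[[4.8,0,0,-0.12,0,0,0],[4.8,0,0,0,0,0,0],[7.2,0,0,0,0,0,0],[7.2,0,0,0,0,0,0],[8.5,0,0,0,0,0,0],[8.5,0,0,0,0,0,0],[8.5,0,0,2,0,0,0],[8.5,0,0,5,0,0,0],[8.5,0,0,4,0,0,0],[8.5,-2.4,-3.7,0,0,0,-5],[8.5,-2.4,-3.7,0,0,0,-5],[8.5,-2.4,-3.7,0,0,0,-5],[8.5,-2.4,-3.7,0,0,0,-5],[8.5,-2.5,-3.7,0,0,0,-5],[8.5,-2.5,-3.7,0,0,0,0],[8.5,0,0,0,0,0,0]]]'
python3 -c "
from h import *
W=cloud('side',snap('side','s4')[1]);Wt=cloud('top',snap('top','t4')[1])
for w in(W,Wt):
  P=region(w,(.6246,-.161),.04,.103,.115);print(circ(P));P=region(w,(.6246,-.161),.06,.042,.056);print(circ(P))"
```

```text
clock: 15.65
position: [0.4736, -0.3879, 0.1942]
ee_rot: [0.542, 0.84, -0.001, -0.0]
ft_force: [0.4, 0.8, 0.4]
grip_width: 0.991
grasp_force: 0.0
([622.5, -162.3, 27.8], np.float64(105.6), 127)
([625.0, -161.1, 47.7], np.float64(47.7), 421)
([624.1, -160.2, 28.0], np.float64(107.5), 169)
([625.2, -158.6, 48.3], np.float64(47.9), 455)
```

```bash
python3 -m crank '[[[8.5,0.44,0.49,-3,0,0,0],[8.5,0,0,-4,0,0,0],[8.5,0,0,-4,0,0,0],[8.5,0,0,-3,0,0,0],[8.5,0,0,-1.4,0,0,0],[8.5,0,0,0,0,0,0],[8.5,0,0,0,0,0,0]]]' 40; python3 -m crank '[[[4.8,0,0,0,0,0,0],[4.8,0,0,0,0,0,0],[4.8,0,0,0,0,0,0],[4.8,0,0,0,0,0,0],[4.8,0,0,0,0,0,0],[4.8,0,0,0,0,0,0]]]'
```

```text
clock: 16.62
position: [0.4835, -0.3787, 0.0409]
ee_rot: [0.538, 0.843, 0.0, 0.001]
ft_force: [0.5, -0.5, -0.3]
grip_width: 0.998
grasp_force: 0.0
clock: 17.38
position: [0.4832, -0.3789, 0.0406]
ee_rot: [0.538, 0.843, 0.0, 0.001]
ft_force: [-1.3, 0.2, 6.2]
grip_width: 0.643
grasp_force: 41.4
```

```bash
python3 -m crank '[[[4.8,0,0,0.5,0,0,0],[4.8,0,0,1.5,0,0,0],[4.8,0,0,3,0,0,0],[4.8,0,0,0,0,0,0],[4.8,0,0,0,0,0,0]]]'
python3 -c "
from h import *
W=cloud('side',snap('side','s5')[1])
P=region(W,(.478,-.383),.045,.045,.078);print(P[:,2].min(),circ(P),np.median(P[:,:2],0))
for z in range(50,80,4):
  Q=P[abs(P[:,2]-z/1000)<.002]
  if len(Q)>5: print(z,np.round(1000*np.ptp(Q[:,:2]@[.83,-.557])),np.round(1000*(Q[:,:2]@[.83,-.557]).mean(),1))
im=cv2.imread('pics/s5.png')[210:340,300:430];cv2.imwrite('pics/s5c.png',cv2.resize(im,None,fx=4,fy=4))"
```

```text
clock: 18.0
position: [0.4827, -0.3779, 0.0895]
ee_rot: [0.538, 0.843, 0.0, -0.0]
ft_force: [0.2, 0.2, -2.0]
grip_width: 0.638
grasp_force: 42.9
0.05194806316458911 ([476.6, -385.4, 15.2], np.float64(62.4), 101) [ 0.46839962 -0.39383592]
54 27.0 605.5
58 29.0 607.1
62 23.0 607.6
66 27.0 607.7
70 24.0 610.2
74 13.0 616.9
```

View pics/s5c.png

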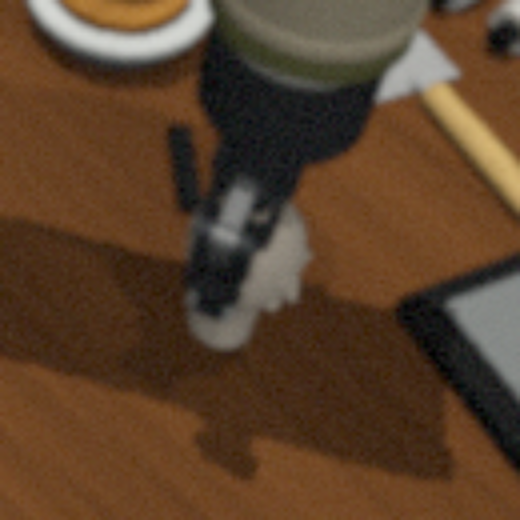

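The crop shows the head hanging upright in the fingers, its neck at (222,330). I'll fit the neck axis from the depth.

```bash
cat >> h.py <<'E'
from scipy.optimize import least_squares
def fitc(P,r,x0):
    f=lambda c:np.hypot(P[:,0]-c[0],P[:,1]-c[1])-r
    s=least_squares(f,x0,loss='soft_l1',f_scale=.001); return np.round(s.x*1000,1),np.round(1000*np.median(abs(s.fun)),2)
E
python3 -c "
from h import *
z=np.load('pics/s5.npz');W=cloud('side',z['d']);m=z['p'].mean(-1)>95;W[~m]=np.nan
for a,b in((.050,.056),(.056,.062),(.062,.068),(.05,.07)):
  P=region(W,(.483,-.379),.045,a,b);print(a,len(P),fitc(P,.016,[.483,-.379]))"
```

```text
0.05 7 (array([ 457.3, -403.6]), np.float64(0.77))
0.056 20 (array([ 480.4, -383. ]), np.float64(0.42))
0.062 24 (array([ 480.2, -382.5]), np.float64(0.56))
0.05 55 (array([ 480.3, -382.7]), np.float64(0.49))
```

```bash
python3 -m crank '[[[4.8,0,0,2,0,0,0],[4.8,0,0,3,0,0,0],[4.8,0,0,3,0,0,0],[4.8,1.6,2.4,0,0,0,0],[4.8,2.5,3.9,0,0,0,0],[4.8,2.5,3.9,0,0,0,0],[4.8,2.5,3.9,0,0,0,0],[4.8,2.5,3.9,0,0,0,0],[4.8,2.0,3.0,0,0,0,0],[4.8,0.5,1.0,0,0,0,0],[4.8,0,0,0,0,0,0],[4.8,0,0,0,0,0,0],[4.8,0,0,0,0,0,0]]]'
python3 -c "
from h import *
p,d=snap('side','s6');W=cloud('side',d);V=W.copy();V[p.mean(-1)<95]=np.nan
for a,b in((.133,.141),(.141,.149),(.134,.15)):
  P=region(V,(.622,-.161),.04,a,b);print(a,len(P),fitc(P,.016,[.622,-.161]) if len(P)>5 else 0)
P=region(W,(.624,-.161),.04,.086,.104);print(fitc(P,.028,[.624,-.161]))
im=cv2.imread('pics/s6.png')[110:250,240:380];cv2.imwrite('pics/s6c.png',cv2.resize(im,None,fx=4,fy=4))"
```

```text
clock: 19.68
position: [0.6231, -0.1598, 0.1699]
ee_rot: [0.539, 0.842, -0.0, 0.0]
ft_force: [0.3, -0.2, -2.3]
grip_width: 0.645
grasp_force: 43.0
0.133 25 (array([ 620.6, -165.7]), np.float64(0.55))
0.141 23 (array([ 621. , -165.6]), np.float64(0.52))
0.134 47 (array([ 620.7, -165.6]), np.float64(0.59))
(array([ 624.2, -160.1]), np.float64(2.06))
```

View pics/s6c.png

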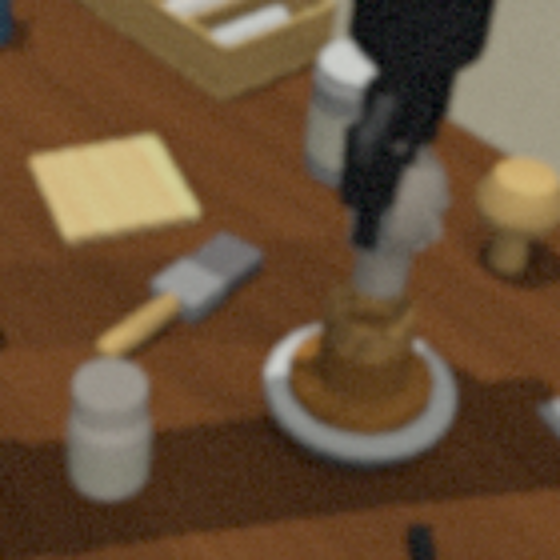

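The neck at (383,270) is a little right of the collar's centre line at (368,300). I'll compare their sideways extents numerically.

```bash
python3 -c "
from h import *
z=np.load('pics/s6.npz');W=cloud('side',z['d']);p=z['p'];R=np.array([.633,-.774]);F=np.array([.774,.633])
def ext(a,b,r,m=None):
  V=W.copy()
  if m is not None:V[~m]=np.nan
  P=region(V,(.622,-.161),r,a,b);l=P[:,:2]@R*1000;f=P[:,:2]@F*1000;print(a,len(P),np.round([l.min(),l.max(),(l.min()+l.max())/2,f.min(),f.max()],1))
br=p.mean(-1)>90
for a in(.131,.135,.139,.143,.147):ext(a,a+.004,.04,br)
print('collar');ext(.086,.094,.04);ext(.094,.102,.04);ext(.103,.112,.035)
print('drum');ext(.06,.08,.045);ext(.044,.052,.055)
print(np.array([[.622,-.161]])@np.c_[R,F]*1000)"
```

```text
0.131 11 [511.5 533.  522.3 356.8 366.2]
0.135 13 [511.1 534.5 522.8 358.7 366.7]
0.139 13 [510.3 534.1 522.2 357.4 368. ]
0.143 15 [512.3 533.6 522.9 359.3 366.6]
0.147 15 [511.9 535.  523.4 359.1 367.1]
collar
0.086 93 [492.2 546.  519.1 354.  404.1]
0.094 80 [494.5 546.9 520.7 353.7 403.6]
0.103 100 [493.1 547.3 520.2 353.3 401.9]
drum
0.06 135 [491.1 550.3 520.7 352.2 396. ]
0.044 373 [473.1 567.5 520.3 334.5 417.1]
[[518.34  379.515]]
```

```bash
python3 -c "
from h import *
z=np.load('pics/side0.npz');W=cloud('side',z['d']);V=W.copy();V[z['p'].mean(-1)<95]=np.nan
for a,b in((.004,.012),(.012,.02),(.02,.028),(.004,.028)):
  for X in (V,W):
    P=region(X,(.478,-.383),.03,a,b);print(a,len(P),fitc(P,.016,[.478,-.383]))
P=region(V,(.478,-.383),.045,.058,.07);print(fitc(P,.028,[.478,-.383]))
z=np.load('pics/s6.npz');W=cloud('side',z['d']);W[z['p'].mean(-1)<90]=np.nan
# skull, visible part right side
for a in (.155,.165,.175,.187):
  P=region(W,(.622,-.161),.05,a,a+.01);print(a,len(P),fitc(P,.028,[.622,-.161]) if len(P)>5 else 0)"
```

```text
0.004 9 (array([ 480.1, -384.7]), np.float64(0.31))
0.004 34 (array([ 479.7, -384.4]), np.float64(0.32))
0.012 5 (array([ 478.4, -383.8]), np.float64(0.14))
0.012 31 (array([ 479.5, -384.4]), np.float64(0.34))
0.02 2 (array([ 480.2, -384.7]), np.float64(0.0))
0.02 32 (array([ 479.6, -384.1]), np.float64(0.3))
0.004 16 (array([ 479.9, -384.6]), np.float64(0.25))
0.004 97 (array([ 479.6, -384.3]), np.float64(0.34))
(array([ 480.1, -384.7]), np.float64(0.61))
0.155 23 (array([ 633.1, -159.4]), np.float64(0.87))
0.165 16 (array([ 628.7, -161.8]), np.float64(0.79))
0.175 37 (array([ 624.9, -163.9]), np.float64(1.13))
0.187 48 (array([ 624.3, -163.8]), np.float64(0.85))
```

```bash
python3 -m crank '[[[4.8,0.28,0.42,0,0,0,0],[4.8,0,0,0,0,0,0],[4.8,0,0,-1.5,0,0,0],[4.8,0,0,-0.7,0,0,0],[4.8,0,0,-0.5,0,0,0],[4.8,0,0,-0.3,0,0,0],[4.8,0,0,0,0,0,0]]]'
python3 -c "
from h import *
p,d=snap('side','s7');im=cv2.imread('pics/s7.png')[120:240,260:380];cv2.imwrite('pics/s7c.png',cv2.resize(im,None,fx=5,fy=5,interpolation=cv2.INTER_CUBIC))
W=cloud('side',d);P=region(W,(.623,-.161),.035,.1035,.112);print(circ(P))"
```

```text
clock: 20.6
position: [0.6265, -0.1541, 0.1395]
ee_rot: [0.538, 0.843, -0.0, -0.0]
ft_force: [0.4, 0.3, -2.2]
grip_width: 0.646
grasp_force: 43.0
([623.2, -163.2, 27.7], np.float64(105.9), 120)
```

View pics/s7c.png

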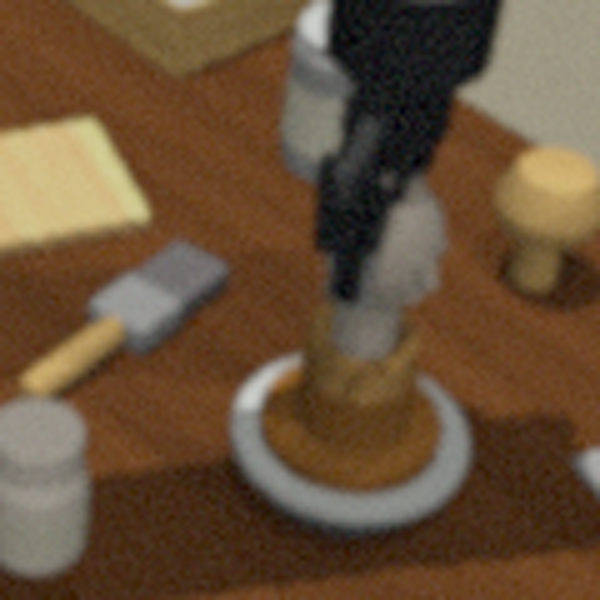

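The neck (368,335) now enters the collar's mouth (303 to 420) with no extra force, so I carry on down.

```bash
python3 -m crank '[[[4.8,0,0,-0.5,0,0,0],[4.8,0,0,-0.5,0,0,0],[4.8,0,0,-0.3,0,0,0],[4.8,0,0,0,0,0,0]]]'; python3 -m crank '[[[4.8,0,0,-0.15,0,0,0],[4.8,0,0,0,0,0,0],[4.8,0,0,0,0,0,0]]]'
```

```text
clock: 21.15
position: [0.6264, -0.154, 0.1263]
ee_rot: [0.538, 0.843, -0.0, -0.0]
ft_force: [0.3, 0.0, -2.8]
grip_width: 0.64
grasp_force: 43.0
clock: 21.52
position: [0.6266, -0.1541, 0.1252]
ee_rot: [0.538, 0.843, 0.0, 0.0]
ft_force: [-1.1, -0.2, -2.4]
grip_width: 0.64
grasp_force: 43.0
```

```bash
python3 -m crank '[[[4.8,0,0,-0.1,0,0,0],[4.8,0,0,0,0,0,0],[6.5,0,0,0,0,0,0],[7.5,0,0,0,0,0,0],[8.5,0,0,0,0,0,0],[8.5,0,0,0,0,0,0],[8.5,0,0,0,0,0,0],[8.5,0,0,3,0,0,0],[8.5,0,0,5,0,0,0],[8.5,0,0,4,0,0,0],[8.5,-4,4.5,0,0,0,0],[8.5,-4,4.5,0,0,0,0],[8.5,0,0,0,0,0,0]]]'
python3 -c "
from h import *
p,d=snap('side','s8');im=cv2.imread('pics/s8.png')[110:250,250:390];cv2.imwrite('pics/s8c.png',cv2.resize(im,None,fx=4,fy=4,interpolation=cv2.INTER_CUBIC))
W=cloud('side',d);Wt=cloud('top',snap('top','t8')[1])
for w in (W,Wt):
  print(circ(region(w,(.624,-.161),.04,.104,.112)) if len(region(w,(.624,-.161),.04,.104,.112))>20 else 0,circ(region(w,(.624,-.161),.04,.170,.185)),np.nanmax(region(w,(.624,-.161),.04,.1,.2)[:,2]))"
```

```text
clock: 23.15
position: [0.5448, -0.0588, 0.2439]
ee_rot: [0.535, 0.845, 0.002, -0.002]
ft_force: [-0.1, -0.6, 0.9]
grip_width: 0.994
grasp_force: 0.0
([620.8, -163.4, 26.9], np.float64(106.1), 101) ([621.4, -163.1, 20.9], np.float64(174.8), 143) 0.1791934330704007
0 ([620.2, -168.7, 18.3], np.float64(175.4), 73) 0.1812888147377122
```

View pics/s8c.png

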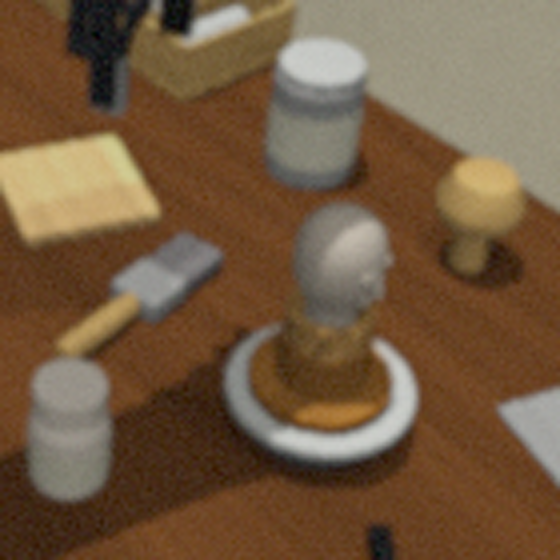

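The head stands upright with its neck in the collar and its top at z = 180 mm, as wanted. The jar is next.

```bash
python3 -m crank '[[[8.5,-3.26,4.5,-3,0,0,0],[8.5,-3.26,4.5,-4,0,0,0],[8.5,-3.26,4.5,-4,0,0,0],[8.5,0,0,0,0,0,0],[8.5,0,0,0,0,0,0],[8.5,0,0,0,0,0,0]]]' 40
```

```text
clock: 24.0
position: [0.4563, 0.061, 0.1423]
ee_rot: [0.539, 0.842, 0.0, 0.001]
ft_force: [-0.1, 0.2, -0.1]
grip_width: 0.998
grasp_force: 0.0
```

```bash
python3 -m crank '[[[8.5,-0.76,1.02,0,0,0,0],[8.5,0,0,-2,0,0,0],[8.5,0,0,-2,0,0,0],[8.5,0,0,0,0,0,0]]]'; python3 -m crank '[[[8.5,0,0,-3,0,0,0],[8.5,0,0,-3,0,0,0],[8.5,0,0,-2,0,0,0],[8.5,0,0,-0.7,0,0,0],[8.5,0,0,0,0,0,0],[8.5,0,0,0,0,0,0],[5,0,0,0,0,0,0],[5,0,0,0,0,0,0],[5,0,0,0,0,0,0],[5,0,0,0,0,0,0],[5,0,0,0,0,0,0],[5,0,0,0,0,0,0]]]'
```

```text
clock: 24.5
position: [0.4473, 0.0716, 0.101]
ee_rot: [0.539, 0.842, -0.001, 0.0]
ft_force: [0.6, -0.2, 1.3]
grip_width: 0.994
grasp_force: 0.0
clock: 26.0
position: [0.4475, 0.0731, 0.0152]
ee_rot: [0.538, 0.843, 0.0, -0.0]
ft_force: [-4.0, -0.3, 11.2]
grip_width: 0.693
grasp_force: 41.1
```

```bash
python3 -m crank '[[[5,0,0,1,0,0,0],[5,0,0,2,0,0,0],[5,0,0,3,0,0,0],[5,2,0.7,0,0,0,0],[5,3,1,0,0,0,0],[5,3,1,0,0,0,0],[5,3,1,0,0,0,0],[5,3,1,0,0,0,0],[5,3,1,0,0,0,0],[5,2,0.7,0,0,0,0],[5,0.9,0.4,0,0,0,0],[5,0,0,0,0,0,0],[5,0,0,0,0,0,0],[5,0,0,0,0,0,0]]]'
python3 -c "
from h import *
W=cloud('side',snap('side','s9')[1])
P=region(W,(.6467,.1395),.05,.068,.1);print(fitc(region(W,(.6467,.1395),.045,.07,.085),.03,[.6467,.1395]),len(P))
P=region(W,(.6467,.1395),.085,.006,.017);print(cv2.minAreaRect(P[:,:2].astype(np.float32)*1000),len(P))
P=region(cloud('top',np.load('pics/t8.npz')['d']),(.6467,.1395),.085,.007,.017);print(cv2.minAreaRect(P[:,:2].astype(np.float32)*1000),len(P))
"
```

```text
clock: 27.75
position: [0.6457, 0.1406, 0.0746]
ee_rot: [0.538, 0.843, 0.0, -0.0]
ft_force: [-0.2, 0.3, -2.2]
grip_width: 0.686
grasp_force: 43.8
(array([643.8, 138. ]), np.float64(1.37)) 181
((646.048095703125, 137.17181396484375), (113.81416320800781, 110.77144622802734), 69.92284393310547) 691
((648.034423828125, 140.86041259765625), (111.38420104980469, 111.1715087890625), 70.56741333007812) 1429
```

```bash
python3 -m crank '[[[5,0.15,0,-2,0,0,0],[5,0,0,-1.7,0,0,0],[5,0,0,-0.7,0,0,0],[5,0,0,-0.3,0,0,0],[5,0,0,0,0,0,0],[5,0,0,0,0,0,0]]]'
```

```text
clock: 28.55
position: [0.6479, 0.1408, 0.0274]
ee_rot: [0.538, 0.843, 0.0, 0.0]
ft_force: [0.9, 0.5, -1.6]
grip_width: 0.687
grasp_force: 43.9
```

```bash
python3 -m crank '[[[5,0,0,-0.05,0,0,0],[7.5,0,0,0,0,0,0],[8.5,0,0,0,0,0,0],[8.5,0,0,0,0,0,0],[8.5,0,0,0,0,0,0],[8.5,0,0,3,0,0,0],[8.5,0,0,4,0,0,0],[8.5,0,0,3,0,0,0],[8.5,-3.8,1.5,0,0,0,0],[8.5,-3.8,1.5,0,0,0,0],[6,-3.8,1.5,0,0,0,0],[5,-3.8,1.5,0,0,0,0],[5,-3.8,1.5,0,0,0,0],[5,-3.6,1.5,0,0,0,0],[5,0,0,0,0,0,0],[5,0,0,0,0,0,0],[5,0,0,0,0,0,0]]]'
python3 -c "
from h import *
W=cloud('side',snap('side','s10')[1]);w=cloud('top',snap('top','t10')[1])
print(circ(region(W,(.647,.14),.045,.066,.076)),circ(region(w,(.647,.14),.045,.066,.076)))"
```

```text
clock: 30.68
position: [0.4227, 0.2302, 0.127]
ee_rot: [0.539, 0.843, 0.0, 0.0]
ft_force: [-0.1, 0.1, -0.0]
grip_width: 0.583
grasp_force: 0.0
([649.0, 135.8, 31.2], np.float64(68.8), 70) ([648.9, 139.2, 30.1], np.float64(71.4), 122)
```

```bash
python3 -m crank '[[[5,-0.16,0.12,-2,0,0,0],[5,0,0,-3,0,0,0],[5,0,0,-3,0,0,0],[5,0,0,-2,0,0,0],[5,0,0,-0.9,0,0,0],[5,0,0,0,0,0,0],[5,0,0,0,0,0,0],[1.5,0,0,0,0,0,0],[1.5,0,0,0,0,0,0],[1.5,0,0,0,0,0,0],[1.5,0,0,0,0,0,0],[1.5,0,0,0,0,0,0],[1.5,0,0,0,0,0,0],[1.5,0,0,0,0,0,0]]]' 40
```

```text
clock: 32.52
position: [0.4204, 0.2324, 0.0186]
ee_rot: [0.538, 0.843, 0.001, -0.0]
ft_force: [-1.9, -1.1, 6.9]
grip_width: 0.245
grasp_force: 38.9
```

```bash
python3 -m crank '[[[1.5,0,0,1,0,0,0],[1.5,0,0,3,0,0,0],[1.5,0,0,4,0,0,0],[1.5,0,0,3,0,0,0],[1.5,0,0,1,0,0,0],[1.5,2.8,-1.1,0,0,0,0],[1.5,3.5,-1.4,0,0,0,0],[1.5,3.5,-1.4,0,0,0,0],[1.5,3.5,-1.4,0,0,0,0],[1.5,3.5,-1.4,0,0,0,0],[1.5,3.5,-1.5,0,0,0,0],[1.5,1.9,-0.9,0,0,0,0],[1.5,0.6,-0.3,0,0,0,0],[1.5,0,0,0,0,0,0],[1.5,0,0,0,0,0,0],[1.5,0,0,0,0,0,0]]]'
python3 -c "
from h import *
p,d=snap('side','s11');W=cloud('side',d);V=W.copy();V[p.mean(-1)<60]=np.nan
for a in(.128,.132):
  P=region(V,(.648,.138),.05,a,.139);print(circ(P),fitc(P,.034,[.648,.138]))
P=region(W,(.648,.138),.04,.03,.06);print('jar',fitc(P,.03,[.648,.138]),len(P))
print(circ(region(W,(.648,.138),.045,.066,.076)))
im=cv2.imread('pics/s11.png')[60:200,200:340];cv2.imwrite('pics/s11c.png',cv2.resize(im,None,fx=4,fy=4,interpolation=cv2.INTER_CUBIC))"
```

```text
clock: 34.52
position: [0.6476, 0.1389, 0.1381]
ee_rot: [0.538, 0.843, 0.0, -0.0]
ft_force: [-0.8, 0.3, -0.7]
grip_width: 0.241
grasp_force: 39.4
([645.6, 135.5, 34.3], np.float64(131.2), 170) (array([651.6, 148.1]), np.float64(7.26))
([645.2, 134.7, 32.1], np.float64(132.7), 46) (array([656.6, 150.7]), np.float64(7.37))
jar (array([648.3, 137.3]), np.float64(1.63)) 232
([650.2, 138.3, 32.3], np.float64(68.5), 71)
```

View pics/s11c.png

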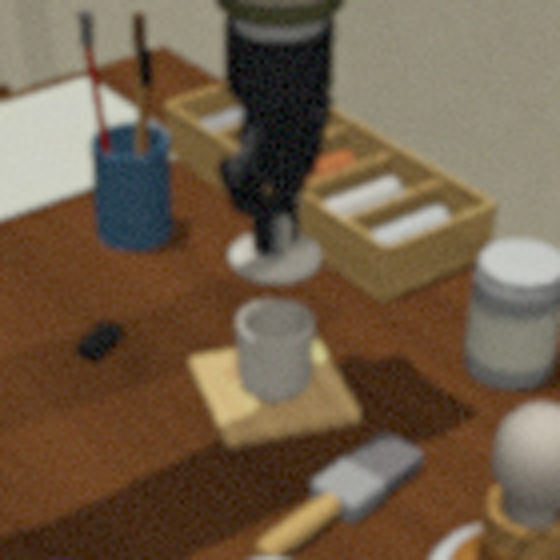

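The lid hangs level at (275,255), directly over the jar's mouth at (276,315).

```bash
python3 -m crank '[[[1.5,0.2,0.05,0,0,0,0],[1.5,0,0,-2,0,0,0],[1.5,0,0,-2,0,0,0],[1.5,0,0,-0.7,0,0,0],[1.5,0,0,-0.4,0,0,0],[1.5,0,0,0,0,0,0],[1.5,0,0,0,0,0,0]]]'; python3 -m crank '[[[1.5,0,0,-0.2,0,0,0],[1.5,0,0,-0.2,0,0,0],[1.5,0,0,0,0,0,0],[1.5,0,0,0,0,0,0]]]'
```

```text
clock: 35.45
position: [0.6505, 0.1385, 0.0875]
ee_rot: [0.538, 0.843, 0.0, 0.0]
ft_force: [0.2, 0.2, -1.2]
grip_width: 0.242
grasp_force: 39.4
clock: 35.95
position: [0.6501, 0.1385, 0.0829]
ee_rot: [0.538, 0.843, 0.0, -0.0]
ft_force: [-0.2, 0.2, -0.5]
grip_width: 0.243
grasp_force: 39.5
```

Down with almost no resistance. I release, rise and check.

```bash
python3 -m crank '[[[1.5,0,0,-0.05,0,0,0],[1.5,0,0,0,0,0,0],[3,0,0,0,0,0,0],[5,0,0,0,0,0,0],[5,0,0,0,0,0,0],[5,0,0,0,0,0,0],[5,0,0,3,0,0,0],[5,0,0,5,0,0,0],[5,0,0,4,0,0,0],[5,-5,0,0,0,0,0],[5,-5,0,0,0,0,0],[5,-5,0,0,0,0,0],[5,-5,0,0,0,0,0],[5,0,0,0,0,0,0],[5,0,0,0,0,0,0]]]'
python3 -c "
from h import *
p,d=snap('side','s12');W=cloud('side',d);p,d=snap('top','t12');w=cloud('top',d)
for X in (W,w):
  print('disc',circ(region(X,(.649,.138),.05,.073,.083)),'knob',circ(region(X,(.649,.138),.03,.1,.112)),'head',circ(region(X,(.622,-.163),.04,.165,.185)),'foot',circ(region(X,(.625,-.16),.06,.042,.056)),'tt',circ(region(X,(.625,-.16),.08,.03,.042)))
im=np.hstack([cv2.imread('pics/s12.png')[70:270,190:390],cv2.imread('pics/t12.png')[80:280,160:360]]);cv2.imwrite('pics/f.png',cv2.resize(im,(800,400)))"
```

```text
clock: 37.83
position: [0.4506, 0.139, 0.2029]
ee_rot: [0.538, 0.843, 0.001, -0.0]
ft_force: [-0.2, -0.4, -0.0]
grip_width: 0.587
grasp_force: 0.0
disc ([649.4, 135.9, 34.0], np.float64(75.6), 181) knob ([646.0, 135.5, 11.1], np.float64(102.9), 26) head ([621.2, -163.7, 23.8], np.float64(172.7), 210) foot ([624.4, -161.5, 47.7], np.float64(47.7), 425) tt ([626.9, -160.8, 62.3], np.float64(35.7), 452)
disc ([650.5, 138.6, 33.7], np.float64(78.2), 409) knob ([649.4, 138.2, 11.1], np.float64(105.5), 54) head ([621.7, -160.5, 25.5], np.float64(174.1), 314) foot ([624.8, -158.8, 48.1], np.float64(47.5), 441) tt ([626.4, -159.2, 62.2], np.float64(36.1), 497)
```

View pics/f.png

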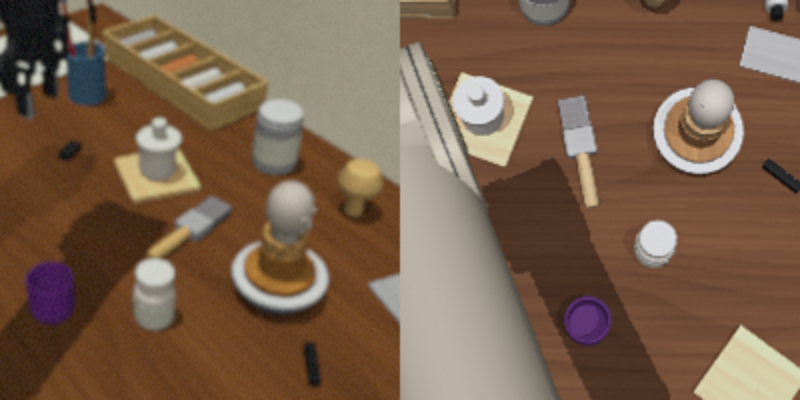

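Everything is in place. The lid is seated with its knob top at about 106 mm, the head stands upright, and the glue pot is untouched.

```bash
python3 -c "
from workcell import job
print(job.hand_in())"
```

```text
the job is handed in; nothing more can be done
None
```

The still life is set up in the order given and handed in at about 38 s; by the cameras the plinth, collar, head, jar and lid are all seated and within tolerance, with the glue pot not moved, but the hand-in gave no verdict.

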